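Shake up the stain on the touch shaker

TASK

Get the stain ready for the turned bowl: take the amber stain bottle and press it upright, foot down, into the shaker's cup until the sprung head is fully down on its stop and keep it there a good two seconds; let the head come right up again with the bottle still over the cup, then give it a second press just like the first. Then stand the bottle upright on the cork mat beside the bowl, whole foot on the cork, and let go. Press firmly but do not ram the head, set the bottle down gently, keep the gripper itself off the shaker, and leave the bowl, the jar and the oil can standing where they are.

Things in the scene. Friction and masses are not known exactly. Their poses are not given: they have to be found in the camera images.
- bottle_center (a point): Centre of the amber stain bottle, half-way up (69 mm above its foot); z axis along the bottle towards its cap. Its ribbed black screw cap, 40 mm in diameter, spans 37 to 69 mm above this point. It stands on the bench with the squat jar and the oil can, in any of three places.
- bottle: The stain bottle, about 0.3 kg; origin at the centre of its foot. Amber glass with a paper label: straight round body 58 mm in diameter from the foot to 84 mm up, shoulder from 84 to 100 mm, black cap 40 mm in diameter from 106 to 138 mm up.
- shaker: The touch shaker (vortex mixer), fixed to the bench: grey housing 160 x 130 mm, 100 mm high, dial panel on its front (-x) side. Origin on the bench under the middle of the housing; the vertical axis of its black rubber cup head runs through the origin.
- shaker_top (a point): Point on the cup's axis at the top of the housing, 100 mm above the bench. The cup's flat floor, 69 mm across, lies 8 mm below its lip (81 mm across outside). The head is a push fit on its spindle and sits differently each time: at rest its floor is 30 to 45 mm above this point. That height is not measured: feel for it or look. It does not slip on the spindle.
- head (a joint): How far the sprung head of the shaker is pressed down: 0 m at rest, 0.008 m at its stop (fully down). Pushing it starts at about 5 N (the bottle's own weight does not move it) and takes about 14 N at the stop, so 16 to 20 N hold it safely down; it springs back by itself.
- mat: Flat cork mat fixed on the bench, 240 mm (x) by 160 mm (y), top 6 mm above the bench; origin at the centre of its underside. The bowl stands on one half of its length; the other half is free.
- bowl: Small turned wooden bowl on the mat, 110 mm across the rim, 46 mm high; origin at the centre of its foot. Leave it alone.
- jar_center (a point): Centre (32 mm up) of a squat amber jar with a black lid, 73 mm across, 64 mm high. Leave it alone.
- oil_can_center (a point): Point on the axis, 50 mm up, of a slender aluminium oil can with a black pointed spout, 54 mm across, 155 mm high. Leave it alone.
Things that resemble listed ones, but are neither listed nor needed, are in the scene too. Leave any turquoise or yellow look-alike of the bottle alone.

How it is judged:
On the way, in this order (a step that is already met when the one before it is completed fails the run):
1. the bottle, upright in the cup, has the head fully down (within 1.5 mm of its stop) for 1.5 s (value of joint head above 0.0065 m and horizontal distance between bottle_center and shaker below 0.012 m and angle between bottle_center's own z axis and vertical below 0.14 rad and contact force between bottle and shaker above 6 N), for 1.5 s.
2. the head is right up again (within 1 mm) with the bottle still over the cup (value of joint head below 0.001 m and horizontal distance between bottle_center and shaker below 0.03 m), for 0.1 s.
3. the head is fully down a second time for 1.5 s, as before (all of step 1), for 1.5 s.
At the end, for the whole second after the job is handed in: The bottle stands free and still, upright within 3 degrees, on the cork mat with its whole foot on the cork (within 2 mm); the shaker's head is up; bowl, jar and oil can are within 20 mm of where they began (x of bottle_center in the frame of mat between -0.093 and 0.093 m and y of bottle_center in the frame of mat between -0.053 and 0.053 m and angle between bottle_center's own z axis and vertical below 0.05 rad and z of bottle_center in the frame of mat between 0.071 and 0.079 m and linear speed of bottle below 0.02 m/s and value of joint head below 0.001 m and contact force between bottle and mat above 0.5 N and distance of each of bowl, jar_center, oil_can_center from where it was at the start of the episode below 0.02 m); the robot touches nothing.
It fails at once if the bottle is rammed on the shaker (over 60 N) (contact force between bottle and shaker above 60 N).
It fails at once if the bottle is dropped or banged on the mat (comes down on it faster than 0.35 m/s) (linear speed of bottle above 0.35 m/s and horizontal distance between bottle_center and mat below 0.15 m and z of bottle_center in the frame of mat below 0.095 m).
It fails at once if the robot itself pushes on the shaker (over 3 N) (contact force between any of the fingers, the arm and shaker above 3 N).
It fails at once if the bowl, jar or oil can is moved more than 20 mm or tipped over (distance of any of bowl, jar_center, oil_can_center from where it was at the start of the episode above 0.02 m or angle between any of bowl, jar_center, oil_can_center's own z axis and vertical above 0.5 rad).
It also fails if it takes over 64 s, if anything falls off the work surface, if the arm or the gripper's body presses on something with over 40 N, if the wrist force passes 120 N, or if a joint passes its speed limit or range.

ROBOT

A 7-joint arm with a two-finger parallel gripper is mounted at the origin on the work surface. World frame = base frame: x ahead of the robot, y to its left, z up, the work surface at z = 0. Lengths are in m, angles in rad, forces in N, time in s.
With the tool pointing down it reaches from about 0.425 to 0.875 m from the base axis. Payload 4.7 kg.
Tool frame: the origin (TCP) lies at the very end of the fingers, on their centre line; the grasp point (between the pads) lies 19 mm behind it; z points along the fingers, y is the line along which they close (so a half turn about z gives the same grasp; the last joint's range is limited). The gripper opens to 87 mm and grips with 3 to 60 N. Pads are 19 mm wide; open, the fingers measure 117 mm over their backs; the gripper's body (75 mm by 190 mm) begins 51 mm behind the grasp point.
Start: joints at [1.214, 0.321, -0.07, 1.45, 0.023, 1.371, -0.057], TCP at [0.236, -0.606, 0.199] pointing down, gripper open.
Joint ranges: [-2.86, 2.86], [-0.3, 2.09], [-1.38, 1.24], [0.06, 2.45], [-1.56, 4.7], [0.09, 2.05], [-2.69, 2.69]. Speed limits (rad/s): [2.57, 2.57, 3.14, 3.14, 3.14, 3.14, 3.14].

INTERFACE

Orientations are given as a rotation vector (axis times angle).
In Python, from bench import ctrl, imaging, ticket gives the robot as it stands.
- The arm moves only by the tool jog_arm, never from a script. Its argument "rows" is text: rows parted by semicolons, each of 7 numbers parted by spaces: the shift along the tool's x, y, z in cm, then the turn, a rotation vector about the tool's x, y, z in rad, then the closure, from -1 (fully open) to 1 (shut), so that 0 is half open. A call has 1 to 5 rows; each row shifts and turns the commanded pose from where the row before left it, along the tool's axes as they then stand; what a row does not reach is not made up. A row lasts 1/8 s, in which the tool goes at most 62.5 mm and 10.7 degrees, less where a joint would pass 70% of its speed; a pose out of reach is approached as far as the arm can. A call with a gripper value outside its range is refused whole. The fingers move at their own pace and stop on an object; "force" is the grip in N (left out, the last holds). Time passes only in rows, so rows that do not move let the fingers close. It gives the time, the measured TCP pose, the force, the opening and the grip force at its end, in the units of the state.
- ctrl.get_state(): the state, without advancing time (a new reading comes with each control period).
- imaging.get_image(name): name is "scene" or "top" or "wrist"; returns a dict with "img" (384x512x3 uint8, blue, green, red), "vertical_fov" (degrees; the focal length in pixels is half the picture's height over the tangent of half this angle, whatever the lens; pixels are square), "cx", "cy" (the principal point, pixels), "origin" and "orientation" of the camera in the world. Camera axes: x right, y down, z forward; pixel columns grow to the right and rows downward; lengths in m; the calibration is good to about 2 mm. A picture is of the moment at which its call begins. There is no depth.
- ticket.close_job(): hands the job in; it is judged then, once.
The state is a dict: "time": time; "joint_positions": joint angles; "qd": joint speeds; "joint_torque": joint torques, N m; "position": TCP position; "tool_rot": TCP orientation; "ft_force": force on the tool from outside, world axes, zero at the start; "torque": the same for the moment, N m; "grip_width": opening from 0.0 (shut) to 1.0 (fully open); "grip_force": force on a finger pad.
Only numpy, scipy, OpenCV 4.12 (cv2) and the standard library are available. Lean on these libraries where they do the work, as an engineer would, in place of code of your own. Each camera call takes 0.05 s, during which the arm holds its last target. There are 200 camera calls.

## Working session

There is one attempt and no reset: what is moved stays moved. The work goes in short steps, Python scripts to look and compute and a tool call to move; the robot and the scene stay as the last step left them, time stands still between calls to the robot, and variables do not carry over. Pictures are saved under pics/ and viewed, at most 14 in all, crops included, and the job is handed in when it is done.

Besides the shell and the picture viewer there is one more tool, called after "Emit:" by a JSON object that holds its "name" and its "arguments", one argument or row to a line. jog_arm: Moves the arm, as the interface text tells. Its arguments: {"type":"object","properties":{"rows":{"type":"string"},"force":{"type":"number"}},"required":["rows"]}

```bash
mkdir -p pics; ls; cat > h.py <<'E'
import numpy as np,cv2
from scipy.spatial.transform import Rotation as R
from bench import ctrl,imaging,ticket
def rot(o):
    o=np.array(o,float)
    return o if o.shape==(3,3) else (R.from_rotvec(o).as_matrix() if o.size==3 else R.from_quat(o).as_matrix())
def ray(im,u,v):
    f=im["img"].shape[0]/2/np.tan(np.radians(im["vertical_fov"])/2)
    return np.array(im["origin"]),rot(im["orientation"])@np.array([(u-im["cx"])/f,(v-im["cy"])/f,1])
def onz(im,u,v,z):
    o,d=ray(im,u,v); return o+d*(z-o[2])/d[2]
def proj(im,p):
    f=im["img"].shape[0]/2/np.tan(np.radians(im["vertical_fov"])/2)
    c=rot(im["orientation"]).T@(np.array(p)-np.array(im["origin"])); return im["cx"]+f*c[0]/c[2],im["cy"]+f*c[1]/c[2]
E
python3 - <<'E'
from h import *
import pickle
for n in("scene","top"):
    im=imaging.get_image(n); pickle.dump(im,open(n+".pkl","wb"))
    print(n,{k:v for k,v in im.items() if k!="img"}); 
    cv2.imwrite(f"pics/{n}0.png",cv2.resize(im["img"],(768,576)))
print(ctrl.get_state())
E
```

```text
pics
scene {'vertical_fov': 48.12310469814128, 'cx': 252.52759726024496, 'cy': 190.73519282104067, 'origin': array([0.94899426, 0.58268961, 0.85798149]), 'orientation': array([-0.81552548, -2.56807872,  1.06455511])}
top {'vertical_fov': 45.05497199922086, 'cx': 245.4990601837099, 'cy': 195.3955593608876, 'origin': array([ 0.31981854, -0.01888729,  1.18018413]), 'orientation': array([-2.11454219,  2.10587681, -0.17799524])}
{'time': 0.1, 'joint_positions': array([ 1.21405751,  0.32175089, -0.07006185,  1.45152479,  0.02262586,
        1.37077507, -0.05686883]), 'qd': array([-9.12374345e-04, -2.53674508e-03, -1.08135773e-04, -1.39756169e-03,
       -4.36544745e-05, -6.02742676e-04,  1.90204649e-04]), 'joint_torque': array([-3.08535455e-04, -4.92572093e+01, -4.05341852e-01, -3.13396060e+01,
       -6.39158813e-02,  3.95520532e-02,  1.10549520e-04]), 'position': array([ 0.23530312, -0.60536407,  0.19758359]), 'tool_rot': array([-3.08614192e+00, -5.78946773e-01,  6.72327924e-04]), 'ft_force': array([-0.45339182,  0.29345246,  0.45263196]), 'torque': array([0.01265213, 0.0002712 , 0.01862416]), 'grip_force': 0.0, 'grip_width': 0.9999632217303628}
```

View pics/scene0.png

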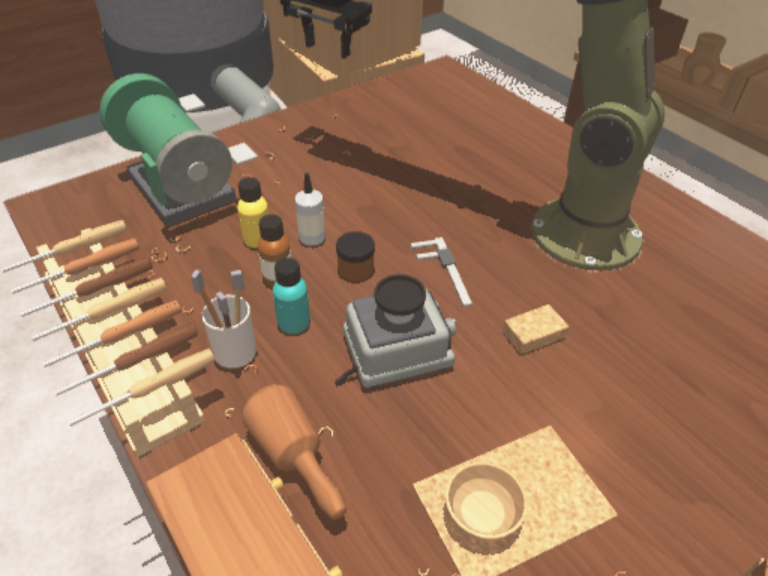

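View pics/top0.png

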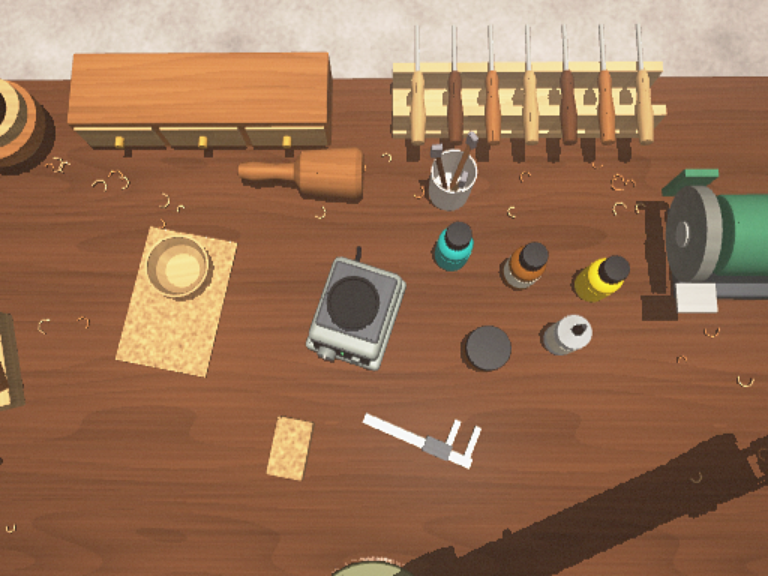

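Candidates, in top0 pixels:
- Amber bottle with paper label: (529,262). This is the one described.
- Turquoise look-alike: (455,245).
- Yellow look-alike: (602,277).
- Squat amber jar: (487,348).
- Oil can: (570,333).

In top0 the shaker cup is at (353,303), and the mat at (177,302) with the bowl at its upper end. In scene0 the amber bottle is at (272,245).

```bash
cat > m.py <<'E'
from h import *
import pickle
T=pickle.load(open("top.pkl","rb"));S=pickle.load(open("scene.pkl","rb"))
def blob(im,u,v,thr=75):
    g=im["img"].max(axis=2); m=(g<thr).astype(np.uint8)
    n,l,st,c=cv2.connectedComponentsWithStats(m)
    k=l[int(v),int(u)]; cs=max(cv2.findContours((l==k).astype(np.uint8),0,1)[0],key=cv2.contourArea) if k else None
    x,y,w,h,a=st[k]; return (np.array([x+w/2-.5,y+h/2-.5]),(x,y,w,h,a),cs) if k else None
def tri(a,b):
    (o1,d1),(o2,d2)=ray(T,*a),ray(S,*b)
    s=np.linalg.lstsq(np.c_[d1,-d2],o2-o1,rcond=None)[0]
    p,q=o1+s[0]*d1,o2+s[1]*d2; return (p+q)/2,np.linalg.norm(p-q)
pts={"amber":((535,253),(271,226)),"turq":((459,233),(288,272)),"yel":((615,267),(250,190)),"jar":((487,348),(355,242)),"cup":((353,303),(400,290))}
for n,(a,b) in pts.items():
    A=blob(T,a[0]/1.5,a[1]/1.5);B=blob(S,b[0]/1.5,b[1]/1.5)
    print(n,A and (A[0],A[1]),B and (B[0],B[1]))
    if A: print("  top onz .122",onz(T,*A[0],.122), "cup .148",onz(T,*A[0],.148))
    if A and B: print("  tri",*tri(A[0],B[0]))
print("can",onz(T,575/1.5,331/1.5,.11))
c=[onz(T,u/1.5,v/1.5,.006)[:2] for u,v in((150,227),(237,241),(206,376),(116,359))];print("mat",np.round(c,3).tolist(),np.mean(c,0))
print("bowl",onz(T,178/1.5,267/1.5,.052))
for n,im in(("t",T["img"][140:240,300:430]),("s",S["img"][100:230,120:250])):
    cv2.imwrite(f"{n}.png",cv2.resize(im,(390,390)))
cv2.imwrite("pics/crop.png",np.hstack([cv2.imread("t.png"),cv2.imread("s.png")]))
E
python3 m.py
```

```text
amber None (array([180.5, 152. ]), (np.int32(173), np.int32(144), np.int32(16), np.int32(17), np.int32(204)))
turq None (array([191. , 181.5]), (np.int32(183), np.int32(173), np.int32(17), np.int32(18), np.int32(251)))
yel None (array([166. , 126.5]), (np.int32(159), np.int32(119), np.int32(15), np.int32(16), np.int32(186)))
jar None (array([236.5, 165. ]), (np.int32(224), np.int32(155), np.int32(26), np.int32(21), np.int32(406)))
cup None None
can [ 0.46842973 -0.31259963  0.11      ]
mat [[0.666, 0.396], [0.64, 0.241], [0.404, 0.283], [0.432, 0.439]] [0.53567966 0.33988606]
bowl [0.58270193 0.32806433 0.052     ]
```

View pics/crop.png

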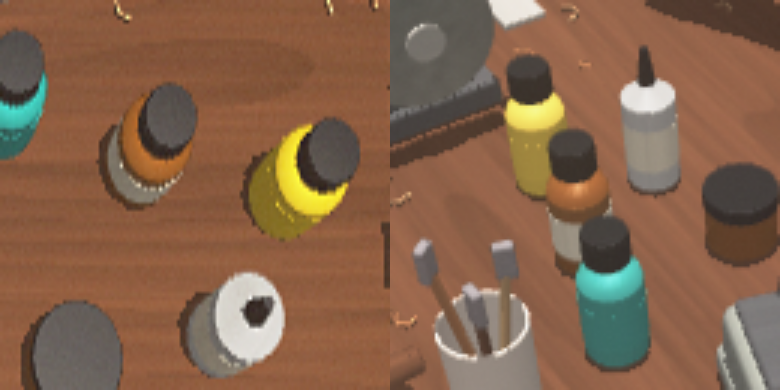

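The crop confirms it. The amber bottle, with its paper label and black cap, is the middle one at top crop (150,145) and scene crop (577,200), between the turquoise and yellow bottles.

```bash
python3 - <<'E'
s=open("m.py").read()
s=s.replace('g=im["img"].max(axis=2); m=(g<thr).astype(np.uint8)','i=im["img"].astype(int);g=i.max(2); m=((g<thr)&(g-i.min(2)<16)).astype(np.uint8)').replace("thr=75","thr=85")
s=s.split("for n,im in")[0]
open("m.py","w").write(s)
E
python3 m.py; python3 -c "
from m import *
print(T['img'][202,225:250].tolist(),S['img'][193,245:290].tolist())"|tail -1
```

```text
amber None (array([180., 152.]), (np.int32(173), np.int32(144), np.int32(15), np.int32(17), np.int32(162)))
turq None (array([191., 181.]), (np.int32(183), np.int32(172), np.int32(17), np.int32(19), np.int32(259)))
yel None (array([165.5, 126. ]), (np.int32(159), np.int32(119), np.int32(14), np.int32(15), np.int32(136)))
jar None (array([236. , 164.5]), (np.int32(224), np.int32(155), np.int32(25), np.int32(20), np.int32(402)))
cup (array([235., 202.]), (np.int32(218), np.int32(184), np.int32(35), np.int32(37), np.int32(1023))) (array([266.5, 202.5]), (np.int32(250), np.int32(184), np.int32(34), np.int32(38), np.int32(996)))
  top onz .122 [0.50942112 0.03097387 0.122     ] cup .148 [0.50476251 0.02974876 0.148     ]
  tri [0.50827056 0.03226502 0.12111367] 0.00360309249505708
can [ 0.46842973 -0.31259963  0.11      ]
mat [[0.666, 0.396], [0.64, 0.241], [0.404, 0.283], [0.432, 0.439]] [0.53567966 0.33988606]
bowl [0.58270193 0.32806433 0.052     ]
[[63, 66, 74], [65, 65, 72], [60, 66, 72], [67, 69, 74], [65, 70, 74], [66, 67, 74], [66, 68, 74], [61, 66, 70], [66, 67, 74], [65, 71, 75]
[... 164 characters left out ...]
 73], [61, 67, 74], [62, 66, 73], [57, 67, 72]] [[77, 101, 151], [76, 100, 150], [76, 100, 153], [77, 100, 152], [72, 90, 129], [64, 68, 76], [60, 64, 70], [52, 56, 61], [61, 64, 68], [65, 67, 72], [66, 68, 74], [64, 67, 74], [66, 70, 75], [65, 68, 74], [67, 69, 76], [66, 69, 75], [64, 68, 75], [65, 69, 75], [65, 68, 74], [67, 69, 76], [65, 68, 74], [66, 70, 76], [65, 68, 75], [65, 68, 73], [65, 68, 72], [65, 68, 74], [66, 68, 74], [65, 67, 74], [65, 67, 73], [66, 69, 75], [66, 68, 74], [64, 68, 74], [64, 67, 73], [66, 68, 74], [65, 68, 73], [57, 59, 66], [46, 49, 56], [65, 67, 74], [99, 103, 107], [154, 166, 173], [110, 127, 159], [74, 95, 136], [77, 102, 152], [75, 99, 148], [71, 95, 142]]
```

```bash
cat >> m.py <<'E'
print("----")
P={}
for n in("amber","turq","yel","jar"):
    a,b=pts[n];A=blob(T,a[0]/1.5,a[1]/1.5,120);B=blob(S,b[0]/1.5,b[1]/1.5,90)
    if A is None: print(n,T["img"][int(a[1]/1.5),int(a[0]/1.5)]);continue
    e=cv2.fitEllipse(A[2]); print(n,A[1],B[1],"ell",np.round(e[0],1),np.round(e[1],1))
    z=.064 if n=="jar" else .138
    print("  onz top",onz(T,*e[0],z),"mid",onz(T,*A[0],z-.01),"tri",*tri(A[0],B[0]))
for h in(.138,.142,.146,.150,.153):
    c=onz(T,235,202,h);q=[proj(S,c+.0405*np.array([np.cos(t),np.sin(t),0])) for t in np.linspace(0,6.28,73)]
    print(h,np.min(q,0),np.max(q,0),proj(T,c))
c=np.array(c:= [onz(T,u/1.5,v/1.5,.006)[:2] for u,v in((150,227),(237,241),(206,376),(116,359))])
print("mat long dir",(c[0]+c[1]-c[2]-c[3])/2)
E
python3 m.py|sed -n '/----/,$p'
```

```text
----
amber (np.int32(346), np.int32(162), np.int32(19), np.int32(18), np.int32(250)) (np.int32(173), np.int32(144), np.int32(15), np.int32(17), np.int32(162)) ell [355.4 170.2] [16.5 18. ]
  onz top [ 0.58172069 -0.24689553  0.138     ] mid [ 0.58343685 -0.24803821  0.128     ] tri [ 0.58484042 -0.2492825   0.1202618 ] 0.0013163352995241796
turq (np.int32(297), np.int32(148), np.int32(17), np.int32(19), np.int32(229)) (np.int32(183), np.int32(172), np.int32(17), np.int32(19), np.int32(260)) ell [305.3 156.5] [15.5 17.5]
  onz top [ 0.61439524 -0.13215773  0.138     ] mid [ 0.61598385 -0.13257403  0.128     ] tri [ 0.61733367 -0.13290223  0.12159977] 0.0011147374109578428
yel (np.int32(399), np.int32(171), np.int32(21), np.int32(18), np.int32(239)) (np.int32(159), np.int32(119), np.int32(14), np.int32(15), np.int32(136)) ell [409.3 179.1] [16.  19.3]
  onz top [ 0.56077892 -0.36889612  0.138     ] mid [ 0.56208396 -0.37142344  0.128     ] tri [ 0.56328823 -0.37333643  0.12161369] 0.0006514552374985338
jar (np.int32(310), np.int32(218), np.int32(31), np.int32(29), np.int32(680)) (np.int32(224), np.int32(155), np.int32(25), np.int32(20), np.int32(402)) ell [325.1 231.7] [28.2 29.1]
  onz top [ 0.44764097 -0.18447143  0.064     ] mid [ 0.44797728 -0.18565214  0.054     ] tri [ 0.44801577 -0.18573309  0.05294371] 0.0002187902284099791
0.138 [248.79105635 184.58731362] [283.31384782 209.25117935] (np.float64(235.0), np.float64(201.99999999999997))
0.142 [249.00308586 183.22865705] [283.60898037 207.87339642] (np.float64(235.0), np.float64(201.99999999999997))
0.146 [249.21613313 181.86366332] [283.90553173 206.48880831] (np.float64(235.0), np.float64(202.0))
0.15 [249.4302055  180.49228798] [284.20351214 205.0973645 ] (np.float64(235.0), np.float64(201.99999999999997))
0.153 [249.59143696 179.45954157] [284.4279415  204.04925189] (np.float64(235.0), np.float64(201.99999999999997))
mat long dir [ 0.2349848  -0.04278702]
```

Emit:
{"name": "jog_arm", "arguments": {
  "rows": "3 -1.5 -1 0 0 0 -1;4 -2 -1 0 0 0 -1;5 -2 -1 0 0 0 -1;5 -2 -1 0 0 0 -1;5 -2 0 0 0 0 -1",
  "force": 45
}}

```text
time: 0.72
position: [0.4074, -0.4365, 0.2393]
tool_rot: [3.087, 0.579, 0.001]
ft_force: [-0.2, 0.2, -0.4]
grip_width: 0.996
grip_force: 0.0
```

Emit:
{"name": "jog_arm", "arguments": {
  "rows": "5 -2.5 0 0 0 0 -1;5 -2.5 0 0 0 0 -1;5 -2.5 0 0 0 0 -1;4 -2 0 0 0 0 -1;4 -2 0 0 0 0 -1"
}}

```text
time: 1.35
position: [0.5795, -0.2457, 0.2381]
tool_rot: [-3.087, -0.579, 0.001]
ft_force: [0.2, -0.1, 0.0]
grip_width: 1.001
grip_force: 0.0
```

```bash
cat >> h.py <<'E'
def go(p,show=True):
    s=ctrl.get_state();t=R.from_rotvec(s["tool_rot"]).as_matrix()
    d=100*t.T@(np.array(p)-s["position"])
    if show: print("t",round(s["time"],2),"pos",np.round(s["position"],4),"toolx",np.round(t[:,0],3),"tooly",np.round(t[:,1],3),"toolz",np.round(t[:,2],3),"jog cm",np.round(d,2),"q",np.round(s["joint_positions"],2),"F",np.round(s["ft_force"],1))
    return d
E
python3 - <<'E'
from h import *
go([.583,-.248,.24])
im=imaging.get_image("wrist");import pickle;pickle.dump(im,open("w.pkl","wb"))
print(im["origin"],im["vertical_fov"],proj(im,[.583,-.248,.138]),proj(im,[.615,-.132,.138]))
cv2.imwrite("pics/w1.png",im["img"])
E
```

```text
t 1.35 pos [ 0.5795 -0.2457  0.2381] toolx [ 0.932  0.363 -0.001] tooly [ 0.363 -0.932 -0.   ] toolz [-0.001  0.    -1.   ] jog cm [ 0.24  0.34 -0.19] q [ 0.65  0.28 -0.36  1.44  0.1   1.44 -0.91] F [ 0.2 -0.1  0. ]
[ 0.64339731 -0.22124342  0.4250559 ] 62.89083689707198 (np.float64(258.32440853380234), np.float64(177.9869087042862)) (np.float64(148.92410750891614), np.float64(98.43866058588608))
```

View pics/w1.png

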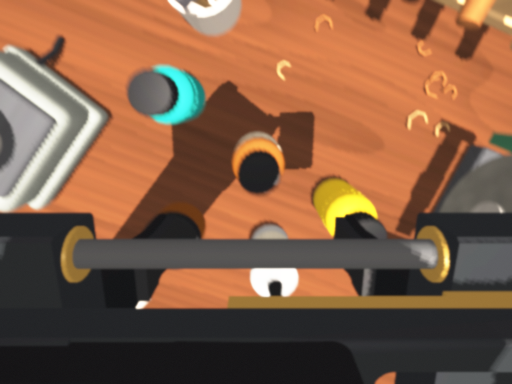

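The wrist view shows the amber bottle's cap at about (258,171), 7 px above my prediction. Turquoise is at (152,92) and yellow at (345,205). I'll refine the position from this view.

```bash
python3 - <<'E'
from h import *
import pickle
im=pickle.load(open("w.pkl","rb"));i=im["img"].astype(int);g=i.max(2)
for thr in(60,85):
    m=(g<thr).astype(np.uint8)[120:200,215:300]
    n,l,st,c=cv2.connectedComponentsWithStats(m);k=l[171-120,258-215]
    cs=max(cv2.findContours((l==k).astype(np.uint8),0,1)[0],key=cv2.contourArea)
    (x,y),r=cv2.minEnclosingCircle(cs);e=cv2.fitEllipse(cs)
    print(st[k],x+215,y+120,r,e)
    print(onz(im,e[0][0]+215,e[0][1]+120,.138),onz(im,x+215,y+120,.138))
E
```

```text
[  25   33   38   39 1184] 258.0277786254883 171.94444274902344 20.18682289123535 ((43.247188568115234, 52.05160903930664), (36.14106750488281, 39.828857421875), 29.931312561035156)
[ 0.58826352 -0.24586081  0.138     ] [ 0.58828439 -0.24563276  0.138     ]
[  24   32   40   41 1262] 258.04999923706055 171.91666793823242 20.71183967590332 ((43.14170837402344, 52.12936782836914), (37.47975540161133, 40.99817657470703), 26.067655563354492)
[ 0.58815889 -0.24579607  0.138     ] [ 0.58831654 -0.24564245  0.138     ]
```

Emit:
{"name": "jog_arm", "arguments": {
  "rows": "0.55 0.35 2 0 0 0 -1;0 0 3 0 0 0 -1;0 0 3 0 0 0 -1;0 0 2.5 0 0 0 -1;0 0 1.5 0 0 0 -1"
}}

```text
time: 2.02
position: [0.583, -0.2497, 0.1156]
tool_rot: [-3.087, -0.575, 0.006]
ft_force: [0.4, 0.2, -0.3]
grip_width: 1.001
grip_force: 0.0
```

Emit:
{"name": "jog_arm", "arguments": {
  "rows": "0 0 1 0 0 0 -1;0 0 0.8 0 0 0 -1;0 0 0 0 0 0 -1"
}}

```text
time: 2.4
position: [0.5851, -0.2484, 0.1004]
tool_rot: [-3.088, -0.579, 0.0]
ft_force: [-0.3, 0.4, -0.2]
grip_width: 1.0
grip_force: 0.0
```

```bash
python3 - <<'E'
from h import *
go([.586,-.247,.1])
im=imaging.get_image("wrist")
s=imaging.get_image("scene")
cv2.imwrite("pics/w2.png",np.hstack([cv2.resize(im["img"],(400,300)),cv2.resize(s["img"][90:210,110:270],(400,300))]))
E
```

```text
t 2.4 pos [ 0.5851 -0.2484  0.1004] toolx [ 0.932  0.362 -0.   ] tooly [ 0.362 -0.932 -0.   ] toolz [-0. -0. -1.] jog cm [ 0.13 -0.1   0.04] q [ 0.64  0.38 -0.35  1.6   0.14  1.19 -0.94] F [-0.3  0.4 -0.2]
```

View pics/w2.png

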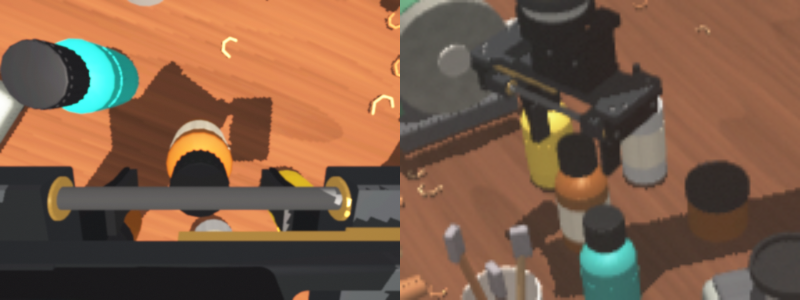

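w2 shows the cap centred between the open fingers: wrist half (200,180), scene half (577,155). Closing.

Emit:
{"name": "jog_arm", "arguments": {
  "rows": "0 0 0 0 0 0 0.3;0 0 0 0 0 0 1;0 0 0 0 0 0 1;0 0 0 0 0 0 1;0 0 0 0 0 0 1",
  "force": 50
}}

```text
time: 3.12
position: [0.5852, -0.2484, 0.1005]
tool_rot: [3.088, 0.579, -0.0]
ft_force: [-0.6, 0.1, -0.4]
grip_width: 0.516
grip_force: 0.0
```

Emit:
{"name": "jog_arm", "arguments": {
  "rows": "0 0 0 0 0 0 1;0 0 -0.5 0 0 0 1;0 0 -1.5 0 0 0 1;0 0 -2 0 0 0 1;0 0 -3 0 0 0 1"
}}

```text
time: 3.75
position: [0.585, -0.2482, 0.1719]
tool_rot: [-3.087, -0.579, 0.001]
ft_force: [0.5, -0.6, -2.4]
grip_width: 0.447
grip_force: 50.0
```

Emit:
{"name": "jog_arm", "arguments": {
  "rows": "0 0 -4 0 0 0 1;0 0 -4 0 0 0 1;0 0 -2 0 0 0 1;0 0 0 0 0 0 1;0 0 0 0 0 0 1"
}}

```text
time: 4.38
position: [0.5847, -0.2482, 0.2699]
tool_rot: [-3.087, -0.579, 0.002]
ft_force: [-0.8, 0.7, -3.2]
grip_width: 0.446
grip_force: 50.0
```

```bash
python3 - <<'E'
from h import *
go([.505,.030,.28])
t=imaging.get_image("top");s=imaging.get_image("scene")
for n,im in(("t",t),("s",s)):
    u,v=proj(im,np.array(ctrl.get_state()["position"])-[0,0,.05]);u,v=int(u),int(v);print(n,u,v)
    cv2.imwrite(n+".png",cv2.resize(im["img"][max(v-50,0):v+50,max(u-50,0):u+50],(390,390)))
cv2.imwrite("pics/lift.png",np.hstack([cv2.imread("t.png"),cv2.imread("s.png")]))
E
```

```text
t 4.38 pos [ 0.5847 -0.2482  0.2699] toolx [ 0.932  0.362 -0.001] tooly [ 0.362 -0.932 -0.001] toolz [-0.001  0.    -1.   ] jog cm [  2.65 -28.82  -0.99] q [ 0.64  0.29 -0.36  1.37  0.1   1.51 -0.91] F [-0.8  0.7 -3.2]
t 363 159
s 175 121
```

View pics/lift.png

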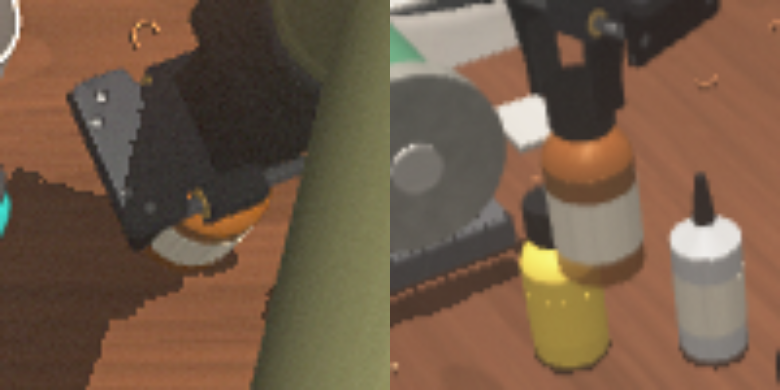

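Lift shows the bottle held by the cap and upright, with the fingers well above its shoulder. Moving over the cup.

Emit:
{"name": "jog_arm", "arguments": {
  "rows": "0.2 -1.5 0 0 0 0 1;0.3 -3 -0.2 0 0 0 1;0.4 -4 -0.2 0 0 0 1;0.4 -4 -0.2 0 0 0 1;0.4 -4 -0.2 0 0 0 1"
}}

```text
time: 5.1
position: [0.5402, -0.0857, 0.2781]
tool_rot: [-3.087, -0.581, 0.001]
ft_force: [-0.2, 0.5, -2.6]
grip_width: 0.445
grip_force: 50.0
```

Emit:
{"name": "jog_arm", "arguments": {
  "rows": "0.4 -4 0 0 0 0 1;0.3 -4 0 0 0 0 1;0.2 -3 0 0 0 0 1;0 -1.3 0 0 0 0 1;0 0 0 0 0 0 1"
}}

```text
time: 5.72
position: [0.5047, 0.0301, 0.2785]
tool_rot: [3.086, 0.581, -0.0]
ft_force: [0.9, -0.3, -2.7]
grip_width: 0.447
grip_force: 50.0
```

Emit:
{"name": "jog_arm", "arguments": {
  "rows": "0 0 0 0 0 0 1;0 0 0 0 0 0 1"
}}

```text
time: 5.98
position: [0.5054, 0.0281, 0.2783]
tool_rot: [-3.088, -0.575, 0.001]
ft_force: [-0.4, 0.0, -3.1]
grip_width: 0.445
grip_force: 50.0
```

```bash
python3 - <<'E'
from h import *
import pickle
go([.505,.030,.27])
t=imaging.get_image("top");s=imaging.get_image("scene");w=imaging.get_image("wrist")
pickle.dump((t,s,w),open("over.pkl","wb"))
cv2.imwrite("pics/over.png",np.hstack([cv2.resize(s["img"][110:260,200:340],(392,420)),cv2.resize(w["img"][:,60:460],(400,420))]))
E
```

```text
t 5.97 pos [0.5054 0.0281 0.2783] toolx [ 0.933  0.36  -0.   ] tooly [ 0.36  -0.933 -0.   ] toolz [-0. -0. -1.] jog cm [ 0.04 -0.19  0.83] q [ 0.44  0.01 -0.55  1.66  0.    1.48 -1.31] F [-0.4  0.  -3.1]
```

View pics/over.png

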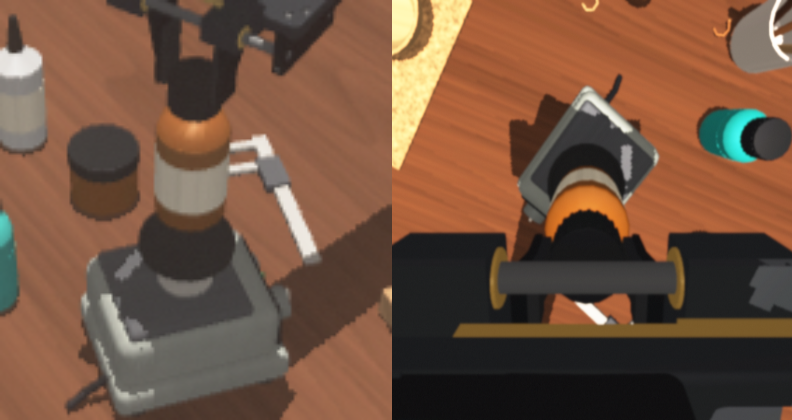

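The over picture shows the bottle hanging above the cup. In the scene half the label spans columns 155–229 and the cup 138–235. In the wrist half both centre near column 589. Next I compare the measured midlines with the projected ones.

```bash
python3 - <<'E'
from h import *
import pickle
t,s,w=pickle.load(open("over.pkl","rb"))
p=ctrl.get_state()["position"];foot=p[2]-.1005
def runs(im,r,f,lo,hi):
    i=im["img"][r].astype(int);m=np.where(f(i))[0];m=m[(m>=lo)&(m<=hi)];return m.min(),m.max()
amb=lambda i:(i[:,2]-i[:,0]>80)&(i[:,2]>i[:,1]+40)
lab=lambda i:(i.min(1)>95)
blk=lambda i:(i.max(1)<85)&(i.max(1)-i.min(1)<18)
f=lambda z,im:np.round(proj(im,[p[0],p[1],z]),1)
for z in(foot+.035,foot+.045,foot+.055): print("scene axis proj",f(z,s))
for r in range(168,182,3): 
    a=runs(s,r,lab,245,285);print("lab",r,a,sum(a)/2)
for r in range(190,206,3):
    a=runs(s,r,blk,240,292);print("cup",r,a,sum(a)/2)
c=[.505,.030]
for z in(.138,.146,.153): print("cup proj scene",np.round(proj(s,c+[z]),1),"wrist",np.round(proj(w,c+[z]),1))
for r in(160,170,180):
    a=runs(w,r,lambda i:i.min(1)>100,200,310);print("wlab",r,a,sum(a)/2)
for r in(135,140,145,150):
    a=runs(w,r,lambda i:i.max(1)<60,200,310);print("wcup",r,a,sum(a)/2)
print("wrist axis",f(foot+.03,w),f(foot+.06,w))
u1=np.array(proj(s,[p[0],p[1],foot+.045]))
for d in([.01,0,0],[0,.01,0]): print(d,np.array(proj(s,[p[0]+d[0],p[1]+d[1],foot+.045]))-u1)
E
```

```text
scene axis proj [267.2 172.4]
scene axis proj [267.4 169.1]
scene axis proj [267.6 165.7]
lab 168 (np.int64(255), np.int64(285)) 270.0
lab 171 (np.int64(255), np.int64(285)) 270.0
lab 174 (np.int64(255), np.int64(280)) 267.5
lab 177 (np.int64(255), np.int64(280)) 267.5
lab 180 (np.int64(256), np.int64(280)) 268.0
cup 190 (np.int64(251), np.int64(281)) 266.0
cup 193 (np.int64(250), np.int64(282)) 266.0
cup 196 (np.int64(250), np.int64(283)) 266.5
cup 199 (np.int64(241), np.int64(288)) 264.5
cup 202 (np.int64(240), np.int64(290)) 265.0
cup 205 (np.int64(240), np.int64(291)) 265.5
cup proj scene [266.5 196.2] wrist [253.4 171.6]
cup proj scene [266.6 193.8] wrist [253.3 173.2]
cup proj scene [266.7 191.7] wrist [253.3 174.6]
wlab 160 (np.int64(236), np.int64(298)) 267.0
wlab 170 (np.int64(227), np.int64(283)) 255.0
wlab 180 (np.int64(287), np.int64(298)) 292.5
wcup 135 (np.int64(220), np.int64(307)) 263.5
wcup 140 (np.int64(216), np.int64(310)) 263.0
wcup 145 (np.int64(213), np.int64(310)) 261.5
wcup 150 (np.int64(209), np.int64(310)) 259.5
wrist axis [254.4 188.6] [254.3 198.8]
[0.01, 0, 0] [-3.63317027  1.73375534]
[0, 0.01, 0] [2.73229066 2.49810939]
```

Emit:
{"name": "jog_arm", "arguments": {
  "rows": "0.1 0 0.5 0 0 0 1;0 0 0.7 0 0 0 1;0 0 0.7 0 0 0 1;0 0 0.4 0 0 0 1;0 0 0.2 0 0 0 1"
}}

```text
time: 6.75
position: [0.5059, 0.0299, 0.2531]
tool_rot: [-3.088, -0.579, 0.001]
ft_force: [-0.7, -0.1, -2.4]
grip_width: 0.44
grip_force: 50.0
```

Emit:
{"name": "jog_arm", "arguments": {
  "rows": "0 0 0.2 0 0 0 1;0 0 0.2 0 0 0 1;0 0 0.2 0 0 0 1;0 0 0 0 0 0 1;0 0 0 0 0 0 1"
}}

```text
time: 7.38
position: [0.5061, 0.0298, 0.2476]
tool_rot: [3.088, 0.579, 0.0]
ft_force: [0.8, -0.3, -3.4]
grip_width: 0.447
grip_force: 50.0
```

```bash
python3 - <<'E'
from h import *
go([.506,.0285,.24])
s=imaging.get_image("scene");w=imaging.get_image("wrist")
cv2.imwrite("pics/near.png",np.hstack([cv2.resize(s["img"][130:230,215:315],(400,400)),cv2.resize(w["img"][80:280,160:360],(400,400))]))
E
```

```text
t 7.38 pos [0.5061 0.0298 0.2476] toolx [0.932 0.362 0.   ] tooly [ 0.362 -0.932  0.   ] toolz [ 0. -0. -1.] jog cm [-0.06  0.12  0.76] q [ 0.44  0.02 -0.55  1.71  0.01  1.42 -1.32] F [ 0.8 -0.3 -3.4]
```

View pics/near.png

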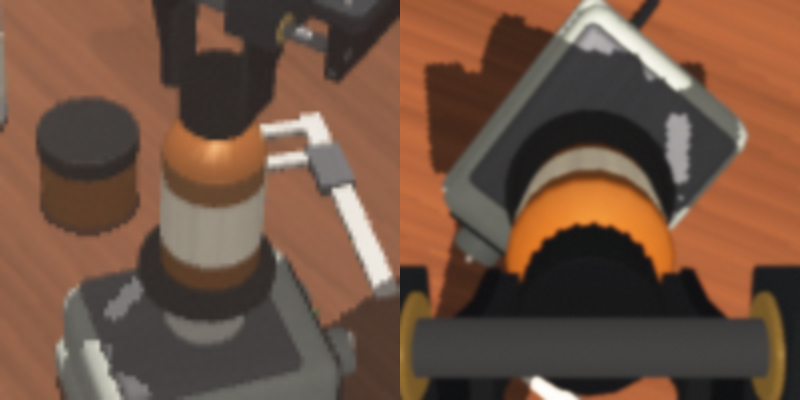

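In near.png the bottle enters the cup and is centred to about 1 mm. In the scene half the bottle is at column 212 and the cup at 206, as parallax predicts; in the wrist half both are at 591. Feeling down now.

Emit:
{"name": "jog_arm", "arguments": {
  "rows": "0 0 0.2 0 0 0 1;0 0 0.2 0 0 0 1;0 0 0.2 0 0 0 1;0 0 0 0 0 0 1"
}}

```text
time: 7.98
position: [0.5059, 0.0299, 0.2412]
tool_rot: [-3.088, -0.579, 0.001]
ft_force: [-0.2, 0.5, -3.3]
grip_width: 0.448
grip_force: 50.0
```

Emit:
{"name": "jog_arm", "arguments": {
  "rows": "0 0 0.2 0 0 0 1;0 0 0.2 0 0 0 1;0 0 0 0 0 0 1"
}}

```text
time: 8.35
position: [0.5065, 0.03, 0.2384]
tool_rot: [3.087, 0.579, 0.002]
ft_force: [-0.7, -0.0, 3.9]
grip_width: 0.442
grip_force: 50.0
```

```bash
python3 - <<'E'
from h import *
go([.506,.0285,.24])
s=imaging.get_image("scene");w=imaging.get_image("wrist")
cv2.imwrite("pics/near2.png",np.hstack([cv2.resize(s["img"][160:230,230:300],(400,400),interpolation=2),cv2.resize(w["img"][80:280,160:360],(400,400))]))
p=ctrl.get_state()["position"];f=p[2]-.1005
c=[p[0],p[1]]
def circ(r,z):
    q=np.array([proj(s,[c[0]+r*np.cos(t),c[1]+r*np.sin(t),z]) for t in np.linspace(0,6.28,73)]); return ((q.min(0)-[230,160])*400/70).round(),((q.max(0)-[230,160])*400/70).round()
print("foot circle crop",circ(.029,f));print("lip if floor here",circ(.0405,f+.008));print("lip if on lip",circ(.0405,f))
E
```

```text
t 8.35 pos [0.5065 0.03   0.2384] toolx [0.932 0.362 0.001] tooly [ 0.362 -0.932  0.001] toolz [ 0.001 -0.    -1.   ] jog cm [-0.1   0.12 -0.16] q [ 0.44  0.02 -0.55  1.72  0.01  1.4  -1.32] F [-0.7 -0.   3.9]
foot circle crop (array([135., 160.]), array([276., 260.]))
lip if floor here (array([107., 127.]), array([306., 268.]))
lip if on lip (array([107., 140.]), array([304., 281.]))
```

View pics/near2.png

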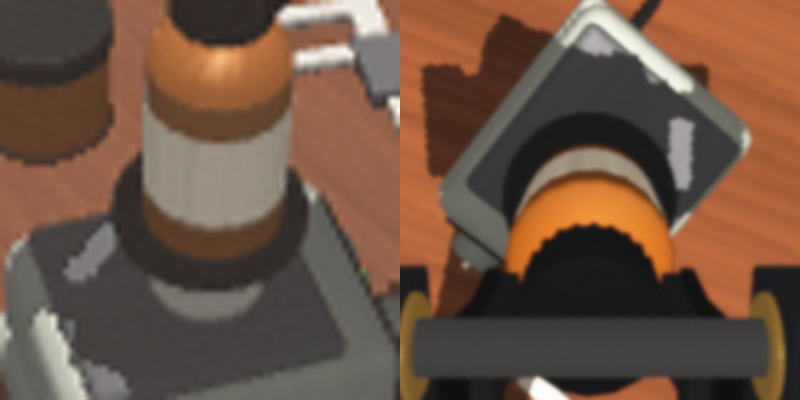

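```bash
python3 - <<'E'
from h import *
w=imaging.get_image("wrist");p=ctrl.get_state()["position"];f=p[2]-.1005
def circ(r,z,dx=0):
    q=np.array([proj(w,[p[0]+.932*dx+r*np.cos(t),p[1]+.362*dx+r*np.sin(t),z]) for t in np.linspace(0,6.28,181)]);return q.min(0).round(1),q.max(0).round(1)
print("floor",circ(.0405,f+.008),"lip",circ(.0405,f),"floor dx+5mm",circ(.0405,f+.008,.005),"body .045",circ(.029,f+.045))
i=w["img"].astype(int)
for c in(248,255,262): print(c,[int(x) for x in i[125:170,c].max(1)])
m=(i.max(2)<62)
for r in(150,155,160,165,170):
    x=np.where(m[r,200:310])[0]+200;print(r,x.min(),x.max())
E
```

```text
floor (array([210.4, 138.2]), array([298.8, 224.1])) lip (array([211.5, 137.3]), array([297.6, 221.1])) floor dx+5mm (array([210.2, 132.5]), array([298.9, 219.1])) body .045 (array([218.4, 157.7]), array([290.7, 227.4]))
248 [60, 60, 61, 60, 60, 60, 61, 61, 59, 58, 55, 44, 34, 28, 28, 26, 27, 27, 26, 28, 28, 27, 28, 26, 27, 29, 35, 55, 77, 105, 133, 147, 151, 153, 152, 152, 152, 152, 153, 145, 121, 101, 95, 99, 117]
255 [60, 60, 59, 58, 59, 58, 58, 58, 58, 58, 51, 41, 30, 27, 26, 27, 26, 26, 27, 26, 27, 27, 26, 28, 28, 30, 44, 69, 96, 128, 150, 158, 160, 159, 159, 159, 160, 160, 161, 146, 119, 99, 95, 103, 126]
262 [59, 58, 59, 59, 59, 60, 59, 59, 60, 58, 55, 45, 34, 29, 28, 27, 26, 26, 27, 27, 27, 28, 26, 26, 28, 28, 34, 48, 72, 105, 138, 156, 159, 161, 161, 161, 160, 160, 160, 154, 130, 106, 96, 99, 120]
150 209 309
155 205 309
160 201 309
165 200 309
170 200 309
```

The cup and bottle agree to about 2 mm, so the foot is on the cup floor. First press.

Emit:
{"name": "jog_arm", "arguments": {
  "rows": "0 0 0.15 0 0 0 1;0 0 0.15 0 0 0 1;0 0 0.15 0 0 0 1;0 0 0 0 0 0 1"
}}

```text
time: 9.0
position: [0.5066, 0.03, 0.2341]
tool_rot: [3.087, 0.579, 0.003]
ft_force: [-0.8, -0.7, 9.0]
grip_width: 0.447
grip_force: 50.0
```

Emit:
{"name": "jog_arm", "arguments": {
  "rows": "0 0 0.1 0 0 0 1;0 0 0.1 0 0 0 1;0 0 0 0 0 0 1"
}}

```text
time: 9.38
position: [0.5068, 0.0301, 0.2326]
tool_rot: [3.087, 0.579, 0.004]
ft_force: [-1.7, -0.3, 10.9]
grip_width: 0.446
grip_force: 50.0
```

Emit:
{"name": "jog_arm", "arguments": {
  "rows": "0 0 0.1 0 0 0 1;0 0 0 0 0 0 1"
}}

```text
time: 9.62
position: [0.507, 0.0301, 0.2324]
tool_rot: [3.087, 0.579, 0.005]
ft_force: [-3.1, 0.3, 13.4]
grip_width: 0.447
grip_force: 50.0
```

Emit:
{"name": "jog_arm", "arguments": {
  "rows": "0 0 0.05 0 0 0 1;0 0 0 0 0 0 1;0 0 0 0 0 0 1;0 0 0 0 0 0 1;0 0 0 0 0 0 1"
}}

```text
time: 10.25
position: [0.5072, 0.0302, 0.2323]
tool_rot: [3.087, 0.579, 0.006]
ft_force: [-3.0, 0.3, 15.8]
grip_width: 0.446
grip_force: 50.0
```

Emit:
{"name": "jog_arm", "arguments": {
  "rows": "0 0 0 0 0 0 1;0 0 0 0 0 0 1;0 0 0 0 0 0 1;0 0 0 0 0 0 1;0 0 0 0 0 0 1"
}}

```text
time: 10.88
position: [0.5072, 0.0302, 0.2324]
tool_rot: [3.087, 0.579, 0.006]
ft_force: [-3.6, 0.2, 14.9]
grip_width: 0.443
grip_force: 50.0
```

Emit:
{"name": "jog_arm", "arguments": {
  "rows": "0 0 0 0 0 0 1;0 0 0 0 0 0 1;0 0 0 0 0 0 1;0 0 0 0 0 0 1;0 0 0 0 0 0 1"
}}

```text
time: 11.5
position: [0.5072, 0.0302, 0.2324]
tool_rot: [3.087, 0.579, 0.006]
ft_force: [-3.1, 0.6, 14.3]
grip_width: 0.446
grip_force: 50.0
```

Emit:
{"name": "jog_arm", "arguments": {
  "rows": "0 0 0 0 0 0 1;0 0 0 0 0 0 1;0 0 0 0 0 0 1;0 0 0 0 0 0 1;0 0 0 0 0 0 1"
}}

```text
time: 12.12
position: [0.5072, 0.0302, 0.2324]
tool_rot: [3.087, 0.579, 0.006]
ft_force: [-2.9, 0.4, 13.8]
grip_width: 0.444
grip_force: 50.0
```

Emit:
{"name": "jog_arm", "arguments": {
  "rows": "0 0 -0.2 0 0 0 1;0 0 -0.3 0 0 0 1;0 0 -0.3 0 0 0 1;0 0 -0.3 0 0 0 1;0 0 -0.3 0 0 0 1"
}}

```text
time: 12.75
position: [0.5052, 0.0297, 0.2423]
tool_rot: [-3.087, -0.579, 0.004]
ft_force: [0.0, 0.3, -3.1]
grip_width: 0.451
grip_force: 50.0
```

Emit:
{"name": "jog_arm", "arguments": {
  "rows": "0 0 -0.2 0 0 0 1;0 0 0 0 0 0 1;0 0 0 0 0 0 1;0 0 0 0 0 0 1;0 0 0 0 0 0 1"
}}

```text
time: 13.38
position: [0.506, 0.0299, 0.2455]
tool_rot: [3.088, 0.579, -0.0]
ft_force: [-0.2, -0.4, -3.2]
grip_width: 0.45
grip_force: 50.0
```

```bash
python3 - <<'E'
from h import *
go([.506,.030,.24])
s=imaging.get_image("scene");w=imaging.get_image("wrist")
cv2.imwrite("pics/up.png",np.hstack([cv2.resize(s["img"][130:230,215:315],(400,400)),cv2.resize(w["img"][80:280,160:360],(400,400))]))
E
```

```text
t 13.38 pos [0.506  0.0299 0.2455] toolx [ 0.932  0.362 -0.   ] tooly [ 0.362 -0.932  0.   ] toolz [-0. -0. -1.] jog cm [ 0.01 -0.01  0.55] q [ 0.44  0.02 -0.55  1.71  0.01  1.42 -1.32] F [-0.2 -0.4 -3.2]
```

View pics/up.png

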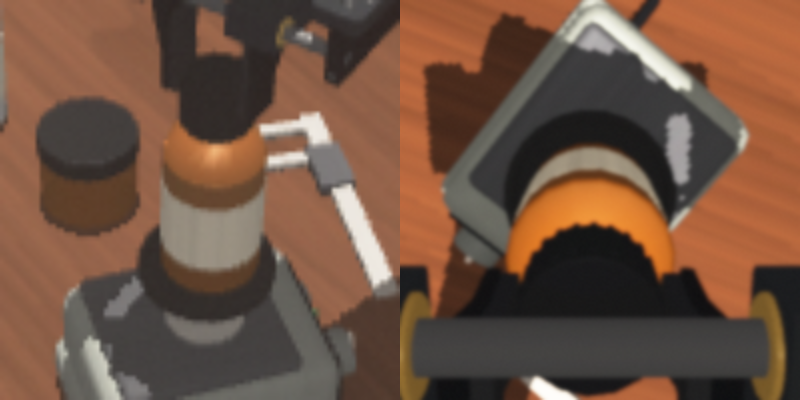

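up.png shows the bottle still upright and centred (scene half column 212) and the cup back at its rest height. Second press.

Emit:
{"name": "jog_arm", "arguments": {
  "rows": "0 0 0.3 0 0 0 1;0 0 0.25 0 0 0 1;0 0 0.2 0 0 0 1;0 0 0.15 0 0 0 1;0 0 0.15 0 0 0 1"
}}

```text
time: 14.1
position: [0.5065, 0.03, 0.236]
tool_rot: [3.087, 0.579, 0.002]
ft_force: [-2.0, -0.6, 6.5]
grip_width: 0.447
grip_force: 50.0
```

Emit:
{"name": "jog_arm", "arguments": {
  "rows": "0 0 0.15 0 0 0 1;0 0 0.15 0 0 0 1;0 0 0.1 0 0 0 1;0 0 0.1 0 0 0 1;0 0 0 0 0 0 1"
}}

```text
time: 14.72
position: [0.507, 0.0301, 0.2324]
tool_rot: [3.087, 0.579, 0.005]
ft_force: [-3.1, 0.1, 11.1]
grip_width: 0.45
grip_force: 50.0
```

Emit:
{"name": "jog_arm", "arguments": {
  "rows": "0 0 0.1 0 0 0 1;0 0 0.05 0 0 0 1;0 0 0 0 0 0 1"
}}

```text
time: 15.1
position: [0.5075, 0.0304, 0.2323]
tool_rot: [3.086, 0.579, 0.007]
ft_force: [-4.0, -0.1, 17.5]
grip_width: 0.447
grip_force: 50.0
```

Emit:
{"name": "jog_arm", "arguments": {
  "rows": "0 0 0 0 0 0 1;0 0 0 0 0 0 1;0 0 0 0 0 0 1;0 0 0 0 0 0 1;0 0 0 0 0 0 1"
}}

```text
time: 15.72
position: [0.5075, 0.0304, 0.2324]
tool_rot: [3.086, 0.579, 0.008]
ft_force: [-5.0, 0.4, 17.3]
grip_width: 0.446
grip_force: 50.0
```

Emit:
{"name": "jog_arm", "arguments": {
  "rows": "0 0 0 0 0 0 1;0 0 0 0 0 0 1;0 0 0 0 0 0 1;0 0 0 0 0 0 1;0 0 0 0 0 0 1"
}}

```text
time: 16.35
position: [0.5075, 0.0304, 0.2324]
tool_rot: [3.086, 0.579, 0.008]
ft_force: [-4.1, 0.0, 17.9]
grip_width: 0.442
grip_force: 50.0
```

Emit:
{"name": "jog_arm", "arguments": {
  "rows": "0 0 0 0 0 0 1;0 0 0 0 0 0 1;0 0 0 0 0 0 1;0 0 0 0 0 0 1;0 0 0 0 0 0 1"
}}

```text
time: 16.98
position: [0.5075, 0.0303, 0.2324]
tool_rot: [3.086, 0.579, 0.008]
ft_force: [-4.1, 0.7, 17.2]
grip_width: 0.445
grip_force: 50.0
```

Emit:
{"name": "jog_arm", "arguments": {
  "rows": "0 0 0 0 0 0 1;0 0 0 0 0 0 1;0 0 0 0 0 0 1;0 0 0 0 0 0 1;0 0 0 0 0 0 1"
}}

```text
time: 17.6
position: [0.5075, 0.0304, 0.2324]
tool_rot: [3.086, 0.579, 0.008]
ft_force: [-4.4, 0.3, 17.5]
grip_width: 0.443
grip_force: 50.0
```

Emit:
{"name": "jog_arm", "arguments": {
  "rows": "0 0 -0.2 0 0 0 1;0 0 -0.3 0 0 0 1;0 0 -0.3 0 0 0 1;0 0 -0.4 0 0 0 1;0 0 -0.5 0 0 0 1"
}}

```text
time: 18.23
position: [0.5056, 0.0297, 0.2447]
tool_rot: [-3.088, -0.579, 0.002]
ft_force: [0.2, 0.9, -3.4]
grip_width: 0.444
grip_force: 50.0
```

Emit:
{"name": "jog_arm", "arguments": {
  "rows": "0 0 -0.8 0 0 0 1;0 0 -1 0 0 0 1;0 0 -1 0 0 0 1;0 0 -0.5 0 0 0 1;0 0 0 0 0 0 1"
}}

```text
time: 18.85
position: [0.5063, 0.0299, 0.279]
tool_rot: [3.087, 0.579, 0.001]
ft_force: [-0.0, -0.0, -2.7]
grip_width: 0.447
grip_force: 50.0
```

```bash
python3 - <<'E'
from h import *
import pickle
T=pickle.load(open("top.pkl","rb"))
h=cv2.cvtColor(T["img"],cv2.COLOR_BGR2HSV)
m=((h[...,0]>12)&(h[...,0]<26)&(h[...,2]>165)&(h[...,1]>60)).astype(np.uint8)
m=cv2.morphologyEx(m,3,np.ones((7,7)))
n,l,st,c=cv2.connectedComponentsWithStats(m);k=l[325//3*2//1 if 0 else 220,110];print(st[k])
cs=max(cv2.findContours((l==k).astype(np.uint8),0,1)[0],key=cv2.contourArea)
b=cv2.boxPoints(cv2.minAreaRect(cs));print(b*1.5)
q=np.array([onz(T,*x,.006)[:2] for x in b]);print(q.round(3).tolist())
ctr=q.mean(0);e=[q[1]-q[0],q[2]-q[1]];L=max(e,key=np.linalg.norm);print(ctr,[np.linalg.norm(x) for x in e])
L=L/np.linalg.norm(L);L=L*np.sign(L[0]);W=np.array([-L[1],L[0]])
bo=np.array([.5827,.3281]);print("bowl in mat",(bo-ctr)@L,(bo-ctr)@W)
for d in(-.06,-.065,-.07):print(d,ctr+L*d)
go(list(ctr-.065*L)+[.27])
E
```

```text
[  77  147   81  105 5570]
[[114.35295 358.58826]
 [149.64708 217.41179]
 [238.58826 239.64706]
 [203.29413 380.82355]]
[[0.433, 0.442], [0.684, 0.398], [0.643, 0.238], [0.396, 0.288]]
[0.53884415 0.34143177] [np.float64(0.25448669500391446), np.float64(0.16531848286267303)]
bowl in mat 0.04549951011999772 -0.005555711715993059
-0.06 [0.4797461  0.35179615]
-0.065 [0.47482126 0.35265985]
-0.07 [0.46989643 0.35352355]
t 18.85 pos [0.5063 0.0299 0.279 ] toolx [0.932 0.362 0.001] tooly [ 0.362 -0.932  0.   ] toolz [ 0.001 -0.    -1.   ] jog cm [  8.76 -31.22   0.89] q [ 0.44  0.01 -0.55  1.65  0.    1.48 -1.31] F [-0.  -0.  -2.7]
```

Emit:
{"name": "jog_arm", "arguments": {
  "rows": "0.4 -1.5 0 0 0 0 1;0.8 -3 0 0 0 0 1;1 -4 0 0 0 0 1;1.1 -4.2 0 0 0 0 1;1.1 -4.2 0 0 0 0 1"
}}

```text
time: 19.48
position: [0.4847, 0.2059, 0.2783]
tool_rot: [-3.087, -0.581, 0.001]
ft_force: [0.2, 0.9, -3.0]
grip_width: 0.446
grip_force: 50.0
```

Emit:
{"name": "jog_arm", "arguments": {
  "rows": "1.1 -4.2 1 0 0 0 1;1.1 -4.2 2 0 0 0 1;0.9 -3.5 3 0 0 0 1;0.5 -1.8 3 0 0 0 1;0.2 -0.7 2.5 0 0 0 1"
}}

```text
time: 20.1
position: [0.4666, 0.354, 0.1619]
tool_rot: [-3.086, -0.585, 0.003]
ft_force: [0.1, -0.6, -3.1]
grip_width: 0.446
grip_force: 50.0
```

Emit:
{"name": "jog_arm", "arguments": {
  "rows": "0 0 1.2 0 0 0 1;0 0 0.5 0 0 0 1;0 0 0 0 0 0 1;0 0 0 0 0 0 1"
}}

```text
time: 20.6
position: [0.4698, 0.3514, 0.1476]
tool_rot: [-3.088, -0.578, -0.003]
ft_force: [0.2, 0.1, -2.8]
grip_width: 0.442
grip_force: 50.0
```

```bash
python3 - <<'E'
from h import *
go([.469,.352,.1065])
t=imaging.get_image("top");s=imaging.get_image("scene")
cv2.imwrite("pics/mat.png",np.hstack([cv2.resize(t["img"][120:270,50:200],(390,390)),cv2.resize(s["img"][234:384,252:402],(390,390))]))
E
```

```text
t 20.6 pos [0.4698 0.3514 0.1476] toolx [0.932 0.362 0.002] tooly [ 0.362 -0.932 -0.   ] toolz [ 0.002  0.001 -1.   ] jog cm [-0.06 -0.09  4.11] q [-0.01  0.31 -0.81  1.66  0.24  1.27 -2.07] F [ 0.2  0.1 -2.8]
```

View pics/mat.png

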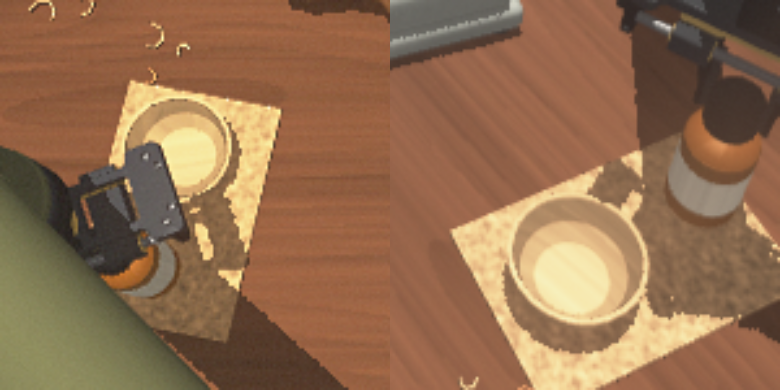

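mat.png shows the bottle above the free half of the cork, top half (150,275), clear of the bowl at (180,150). Lowering.

Emit:
{"name": "jog_arm", "arguments": {
  "rows": "0 0 1 0 0 0 1;0 0 1.2 0 0 0 1;0 0 0.8 0 0 0 1;0 0 0.4 0 0 0 1;0 0 0.2 0 0 0 1"
}}

```text
time: 21.32
position: [0.4689, 0.3513, 0.1102]
tool_rot: [3.088, 0.579, -0.001]
ft_force: [1.0, 0.7, -2.7]
grip_width: 0.441
grip_force: 50.0
```

Emit:
{"name": "jog_arm", "arguments": {
  "rows": "0 0 0.15 0 0 0 1;0 0 0.15 0 0 0 1;0 0 0.1 0 0 0 1;0 0 0 0 0 0 1;0 0 0 0 0 0 1"
}}

```text
time: 21.95
position: [0.4691, 0.3513, 0.1066]
tool_rot: [3.088, 0.579, 0.0]
ft_force: [0.6, -0.4, -3.3]
grip_width: 0.451
grip_force: 50.0
```

Emit:
{"name": "jog_arm", "arguments": {
  "rows": "0 0 0.05 0 0 0 1;0 0 0.05 0 0 0 1;0 0 0 0 0 0 1"
}}

```text
time: 22.32
position: [0.4695, 0.3516, 0.1065]
tool_rot: [-3.088, -0.579, -0.002]
ft_force: [-1.1, -2.3, 6.1]
grip_width: 0.443
grip_force: 50.0
```

Emit:
{"name": "jog_arm", "arguments": {
  "rows": "0 0 -0.05 0 0 0 1;0 0 0 0 0 0 0.05;0 0 0 0 0 0 -0.1;0 0 0 0 0 0 -0.4;0 0 0 0 0 0 -0.8",
  "force": 10
}}

```text
time: 22.95
position: [0.4689, 0.3514, 0.1059]
tool_rot: [3.088, 0.579, -0.0]
ft_force: [-0.3, -0.8, 0.3]
grip_width: 0.69
grip_force: 0.0
```

Emit:
{"name": "jog_arm", "arguments": {
  "rows": "0 0 0 0 0 0 -1;0 0 0 0 0 0 -1;0 0 0 0 0 0 -1;0 0 0 0 0 0 -1;0 0 0 0 0 0 -1"
}}

```text
time: 23.58
position: [0.469, 0.3513, 0.106]
tool_rot: [3.088, 0.579, -0.0]
ft_force: [-0.4, -0.1, 0.3]
grip_width: 1.0
grip_force: 0.0
```

Emit:
{"name": "jog_arm", "arguments": {
  "rows": "0 0 -1 0 0 0 -1;0 0 -2 0 0 0 -1;0 0 -3 0 0 0 -1;0 0 -4 0 0 0 -1;0 0 -4 0 0 0 -1"
}}

```text
time: 24.2
position: [0.4691, 0.3516, 0.249]
tool_rot: [-3.087, -0.58, -0.003]
ft_force: [-0.5, 0.4, 0.7]
grip_width: 0.998
grip_force: 0.0
```

Emit:
{"name": "jog_arm", "arguments": {
  "rows": "0 2 0 0 0 0 -1;0 3 0 0 0 0 -1;0 4 0 0 0 0 -1;0 4 0 0 0 0 -1;0 4 0 0 0 0 -1"
}}

```text
time: 24.82
position: [0.5313, 0.1921, 0.2479]
tool_rot: [3.088, 0.58, 0.004]
ft_force: [0.3, -0.1, 0.2]
grip_width: 0.999
grip_force: 0.0
```

Emit:
{"name": "jog_arm", "arguments": {
  "rows": "0 3 0 0 0 0 -1;0 2 0 0 0 0 -1;0 0 0 0 0 0 -1;0 0 0 0 0 0 -1;0 0 0 0 0 0 -1"
}}

```text
time: 25.45
position: [0.5481, 0.1482, 0.2462]
tool_rot: [-3.086, -0.583, -0.0]
ft_force: [0.2, -0.4, -0.4]
grip_width: 1.0
grip_force: 0.0
```

```bash
python3 - <<'E'
from h import *
go([.469,.352,.1065])
t=imaging.get_image("top");s=imaging.get_image("scene")
cv2.imwrite("pics/end.png",np.hstack([cv2.resize(t["img"],(400,300)),cv2.resize(s["img"],(400,300))]))
E
```

```text
t 25.45 pos [0.5481 0.1482 0.2462] toolx [0.931 0.365 0.   ] tooly [ 0.365 -0.931 -0.   ] toolz [ 0.  0. -1.] jog cm [  0.07 -21.86  13.98] q [ 0.31  0.18 -0.71  1.57  0.12  1.44 -1.6 ] F [ 0.2 -0.4 -0.4]
```

View pics/end.png

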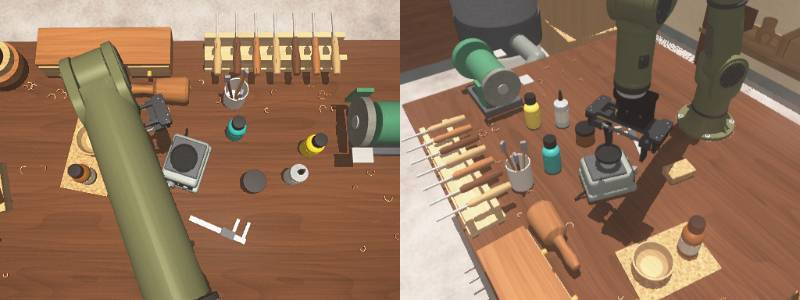

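In end.png the bottle stands upright on the cork beside the bowl (scene half (692,235)), with the shaker head up, the gripper clear, and the bowl, jar and can in place. Handing in.

```bash
python3 -c "
from bench import ticket
print(ticket.close_job())"
```

```text
the job is handed in; nothing more can be done
None
```

I pressed the amber bottle into the shaker cup twice, over two seconds each at about 17–21 N, with the head let fully up in between, then stood it upright on the cork mat beside the bowl, let go and handed the job in; no verdict came back.

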